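Line up the seasonings by height from the end plate

TASK

Get the seasonings ready on the steel strip: stand the spice jar, the shaker, the food tin and the garlic bulb on the four black mats in order of height, the tallest on the mat next to the raised end plate and the shortest on the mat farthest from it. Each stands upright in the middle of its own mat, let go and at rest.

Things in the scene. Friction and masses are not known exactly. Their poses are not given: they have to be found in the camera images.
- jar_mid (a point): glass spice jar with a dark brown screw cap, round, 41 mm across, 105 mm tall: the tallest of the four. Loose, upright on the bench at the start. This point is on its upright axis, half-way up (52 mm above its foot); its z axis points up along it
- shaker_mid (a point): glass shaker with a grey domed metal top, round, 44 mm across its lower 66 mm and narrower (34 mm) above, its foot slightly rounded so that it may lean by 0.04 rad, 90 mm tall: the second tallest. Loose, upright on the bench at the start. This point is on its upright axis, half-way up (45 mm above its foot); its z axis points up along it
- tin_mid (a point): round food tin with a gold lid and a printed label, 57 mm across, 72 mm tall: the third tallest. Loose, upright on the bench at the start. This point is on its upright axis, half-way up (36 mm above its foot); its z axis points up along it
- garlic_mid (a point): pale bulb of garlic standing on its root, 56 mm across at its widest, 56 mm tall with its stem: the shortest. Loose, upright on the bench at the start. This point is on its upright axis, half-way up (28 mm above its foot); its z axis points up along it
- mat_a: round black rubber mat, 64 mm across and 2 mm thick, one of four equal mats in a straight row, 85 mm from centre to centre, fixed on a steel strip (350 x 100 x 4 mm, with a low lip, 8 mm high, along its far side). It is an end mat, at the robot's left (+y, and farther from the robot). Origin: centre of its underside, so its top is 2 mm higher, 6 mm above the bench; its y axis points along the row to the left, its x axis across the row, away from the robot
- mat_b: round black rubber mat, 64 mm across and 2 mm thick, one of four equal mats in a straight row, 85 mm from centre to centre, fixed on a steel strip (350 x 100 x 4 mm, with a low lip, 8 mm high, along its far side). It is the second mat from the left (+y). Origin: centre of its underside, so its top is 2 mm higher, 6 mm above the bench; its y axis points along the row to the left, its x axis across the row, away from the robot
- mat_c: round black rubber mat, 64 mm across and 2 mm thick, one of four equal mats in a straight row, 85 mm from centre to centre, fixed on a steel strip (350 x 100 x 4 mm, with a low lip, 8 mm high, along its far side). It is the third mat from the left (+y). Origin: centre of its underside, so its top is 2 mm higher, 6 mm above the bench; its y axis points along the row to the left, its x axis across the row, away from the robot
- mat_d: round black rubber mat, 64 mm across and 2 mm thick, one of four equal mats in a straight row, 85 mm from centre to centre, fixed on a steel strip (350 x 100 x 4 mm, with a low lip, 8 mm high, along its far side). It is an end mat, at the robot's right (-y). Origin: centre of its underside, so its top is 2 mm higher, 6 mm above the bench; its y axis points along the row to the left, its x axis across the row, away from the robot
- end_plate: dark steel plate (90 mm across the row, 6 mm thick, 50 mm tall, rolled top edge) upright on a flat foot (90 x 34 x 5 mm) at one end of the row, left or right, 67.5 mm from the centre of the nearest mat; the other end has such a foot without a plate. Fixed. Origin: centre of its underside. Beware: a wall shelf overhead, front edge at x = 0.65, z = 0.67: swing a long arm drawn in
Things that resemble listed ones, but are neither listed nor needed, are in the scene too. Leave any blue or green look-alike of the part that bears garlic_mid alone.

How it is judged:
By the outcome, as a careful person would: the job done as asked, in the order asked, and still so for the second after the job is handed in, with the robot touching nothing.
It also fails if it takes over 118 s, if anything falls off the work surface, if the arm or the gripper's body presses on something with over 40 N, if the wrist force passes 120 N, or if a joint passes its speed limit or range.

ROBOT

A 7-joint arm with a two-finger parallel gripper is mounted at the origin on a cart in front of the work surface, level with it; the furniture and walls round the work are solid. World frame = base frame: x ahead of the robot, y to its left, z up, the work surface at z = 0. Lengths are in m, angles in rad, forces in N, time in s.
With the tool pointing down it reaches from about 0.4 to 0.85 m from the base axis. Payload 4.5 kg.
Tool frame: the origin (TCP) lies at the very end of the fingers, on their centre line; the grasp point (between the pads) lies 19 mm behind it; z points along the fingers, y is the line along which they close (so a half turn about z gives the same grasp; the last joint's range is limited). The gripper opens to 88 mm and grips with 3 to 60 N. Pads are 18 mm wide; open, the fingers measure 123 mm over their backs; the gripper's body (75 mm by 187 mm) begins 45 mm behind the grasp point.
Start: joints at [0.034, 0.689, -0.195, 1.565, 0.157, 0.902, -0.215], TCP at [0.625, 0, 0.239] pointing down, gripper open.
Joint ranges: [-3.01, 3.01], [-0.46, 2.08], [-1.47, 1.51], [0.13, 2.56], [-1, 4.14], [0.04, 2.09], [-2.66, 2.66]. Speed limits (rad/s): [2.57, 2.57, 3.14, 3.14, 3.14, 3.14, 3.14].

INTERFACE

Orientations are given as a unit quaternion [x, y, z, w].
In Python, from plant import r gives the robot as it stands. The module is installed in compiled form; this text tells all that it offers.
- The arm moves only by the tool step_arm, never from a script. Its argument "increments" is a list of rows, each a list of 2 entries, a list of its own where there are three numbers: the shift along the world's x, y, z in cm, then the turn, a rotation vector about the world's x, y, z in degrees. A call has exactly 10 rows; each row shifts and turns the commanded pose from where the row before left it; what a row does not reach is not made up. A row lasts 1/10 s, in which the tool goes at most 50 mm and 8.59 degrees, less where a joint would pass 70% of its speed; a pose out of reach is approached as far as the arm can. A call is refused whole if a number of a shift passes 5 or a number of a turn 8.59, either way. A call with a gripper value outside its range is refused whole. "fingers" is the opening, from 0 (shut) to 1 (fully open), set as the call begins (left out, the last holds). The fingers move at their own pace and stop on an object; "grip_force" is the grip in N (left out, the last holds). Time passes only in rows, so rows that do not move let the fingers close, or fill a call up. It gives the time, the measured TCP pose, the force, the opening and the grip force at its end, in the units of the state.
- r.get_state(): the state, without advancing time (a new reading comes with each control period).
- r.snapshot(name): name is "scene" or "side" or "wrist"; returns (picture, depth): 400x640x3 uint8, red, green, blue; 400x640 float32, m along the optical axis (not along the pixel's ray), 0 where there is no reading.
- r.calibration(name): a dict with "fov_y" (degrees; the focal length in pixels is half the picture's height over the tangent of half this angle, whatever the lens; pixels are square), "cx", "cy" (the principal point, pixels), "k1" (the pictures are not rectified: a ray, as slopes to the right and down, at radius r is drawn at 1 + k1 r^2 times it, then the intrinsics apply), "R" (3x3) and "t" (3): a world point X has camera coordinates R X + t. Camera axes: x right, y down, z forward; pixel columns grow to the right and rows downward; lengths in m; the calibration is good to about 2 mm. A picture is of the moment at which its call begins: read the wrist's pose just before it. calibration takes no time and is no camera call; for the wrist camera it gives the pose at the moment of the call.
- r.finish_job(): hands the job in; it is judged then, once.
The state is a dict: "clock": time; "q": joint angles; "qd": joint speeds; "joint_torque": joint torques, N m; "tool_pos": TCP position; "eef_rot": TCP orientation; "contact_force": force on the tool from outside, world axes, zero at the start; "moment": the same for the moment, N m; "opening": opening from 0.0 (shut) to 1.0 (fully open); "finger_force": force on a finger pad.
Only numpy, scipy, OpenCV 4.12 (cv2) and the standard library are available. Lean on these libraries where they do the work, as an engineer would, in place of code of your own. Each camera call takes 0.05 s, during which the arm holds its last target. There are 200 camera calls.

## Working session

There is one attempt and no reset: what is moved stays moved. The work goes in short steps, Python scripts to look and compute and a tool call to move; the robot and the scene stay as the last step left them, time stands still between calls to the robot, and variables do not carry over. Pictures are saved under pics/ and viewed, at most 14 in all, crops included, and the job is handed in when it is done.

Besides the shell and the picture viewer there is one more tool, called after "Emit:" as name(argument=value, ...) on one line, values as JSON. step_arm: Moves the arm, as the interface text tells. Its arguments: {"type":"object","properties":{"increments":{"type":"array","items":{"type":"array"}},"fingers":{"type":"number"},"grip_force":{"type":"number"}},"required":["increments"]}

```bash
mkdir -p pics; cat > h.py <<'E'
import numpy as np, cv2
from plant import r
def snap(n):
    c=r.calibration(n); p,d=r.snapshot(n); return p,d,c
def f(c): return 200/np.tan(np.radians(c['fov_y'])/2)
def K(c): return np.array([[f(c),0,c['cx']],[0,f(c),c['cy']],[0,0,1.]])
def dist(c): return np.array([c['k1'],0,0,0.])
def ray(c,uv):
    p=cv2.undistortPoints(np.array(uv,float).reshape(-1,1,2),K(c),dist(c)).reshape(-1,2)
    d=np.c_[p,np.ones(len(p))]@np.array(c['R'])
    return -np.array(c['R']).T@np.array(c['t']),d
def onplane(c,uv,z):
    o,d=ray(c,uv); return o+d*((z-o[2])/d[:,2])[:,None]
def cloud(c,dep):
    v,u=np.mgrid[0:400,0:640]
    o,d=ray(c,np.c_[u.ravel(),v.ravel()])
    P=o+d*dep.reshape(-1,1); P[dep.ravel()==0]=np.nan
    return P.reshape(400,640,3)
def save(n,p): cv2.imwrite('pics/'+n+'.png',p[...,::-1])
E
python3 - <<'E'
from h import *
print(r.get_state())
for n in('scene','side','wrist'):
    p,d,c=snap(n); save(n+'0',p); np.savez(n+'0.npz',p=p,d=d); print(n,c['fov_y'],c['k1'],-np.array(c['R']).T@c['t'],np.array(c['R'])[2])
E
```

```text
{'clock': 0.0, 'q': array([ 0.03382281,  0.68998467, -0.19451125,  1.56633889,  0.15728619,
        0.90252918, -0.21510423]), 'qd': array([ 8.74495003e-04, -1.16189596e-03, -9.53138056e-05,  2.46046335e-04,
       -1.53224610e-03,  1.58777039e-03,  1.75490529e-04]), 'joint_torque': array([ 3.38560185e-04, -5.27571630e+01, -1.26686912e+00, -1.53434461e+01,
       -5.26333472e-02,  6.56995355e-03,  1.65937727e-04]), 'tool_pos': array([ 6.24357604e-01, -6.42691860e-05,  2.37910922e-01]), 'eef_rot': array([ 7.07090184e-01,  7.07122759e-01, -7.05751199e-04, -6.13140036e-04]), 'contact_force': array([ 0.10706724, -0.03713054,  0.10117073]), 'moment': array([-0.05388205, -0.01872374, -0.0024242 ]), 'finger_force': 0.0, 'opening': 1.0017792383565718}
scene 53.027068297844416 0.027552193246230317 [-0.32641995  1.2217485   0.79270332] [ 0.52043252 -0.71511401 -0.46664971]
side 53.36410109517134 0.02048445801266886 [ 0.48527374 -0.83491344  0.82083782] [-0.01534722  0.78107343 -0.62425056]
wrist 70.37863426072688 -0.030702726451276568 [0.62537258 0.07009493 0.38403942] [-9.00991367e-04 -2.76009967e-01 -9.61154351e-01]
```

View pics/scene0.png

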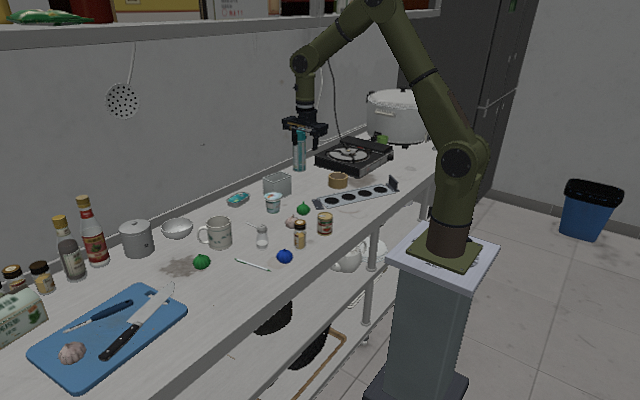

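View pics/side0.png

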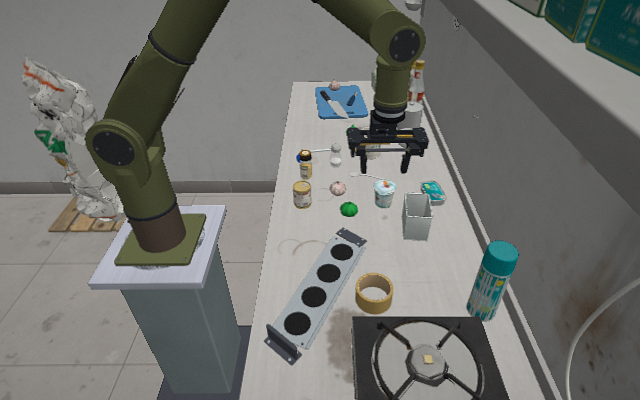

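View pics/wrist0.png

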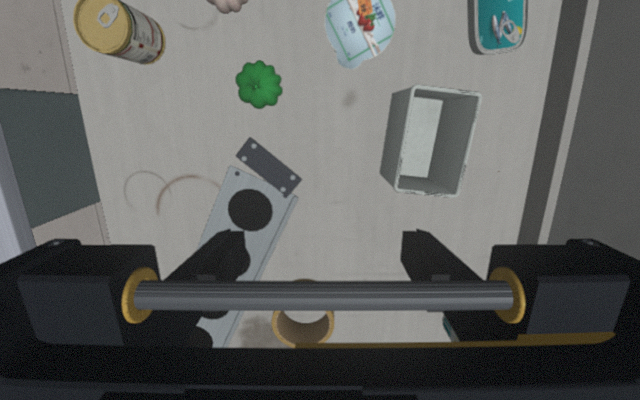

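The end plate is at the robot's right, beside mat_d (side 283,343). So jar→d, shaker→c, tin→b, garlic→a. Mats a–d are at side (342,252), (328,273), (314,297), (297,323).

Candidates:
- **Jar:** side (306,165) or scene (300,234). The other brown-capped jars at scene (14,275) and (40,270) are far off.
- **Shaker:** side (336,155).
- **Tin:** side (302,194). The fish tin and the yoghurt pot at side (384,192) are not it.
- **Garlic:** the pale bulb at side (338,187). The green ones at (349,209) and scene (201,262), the blue one at scene (284,256), and the one on the board at scene (72,352) are not it.

```bash
python3 - <<'E'
from h import *
a=np.load('side0.npz'); b=np.load('scene0.npz')
A=cv2.resize(a['p'][130:240,270:400],None,fx=4.6,fy=4.6,interpolation=cv2.INTER_CUBIC)
B=cv2.resize(b['p'][180:280,220:400],None,fx=4.4,fy=4.4,interpolation=cv2.INTER_CUBIC)
save('cropA',A); save('cropB',B)
# height clusters
for n,z in(('side',a),('scene',b)):
    c=r.calibration(n); P=cloud(c,z['d']); 
    ok=(P[...,2]>.012)&(P[...,2]<.14)&(P[...,0]>.3)&(P[...,0]<.8)&(P[...,1]>-.4)&(P[...,1]<.5)
    N,L,S,C=cv2.connectedComponentsWithStats(ok.astype(np.uint8))
    print(n)
    for i in range(1,N):
        if S[i,4]<40: continue
        q=P[L==i]; top=q[q[:,2]>q[:,2].max()-.012]
        print(S[i],C[i].round(),'lo',q.min(0).round(3),'hi',q.max(0).round(3),'top',((top.min(0)+top.max(0))/2).round(3))
# mats
c=r.calibration('side'); g=a['p'].max(2)
m=((g<45)).astype(np.uint8); m[:240]=0; m[340:]=0; m[:,:280]=0; m[:,360:]=0
N,L,S,C=cv2.connectedComponentsWithStats(m)
for i in range(1,N):
    if S[i,4]>100:
        cs,_=cv2.findContours((L==i).astype(np.uint8),0,1); e=cv2.fitEllipse(cs[0]); print(S[i],e,onplane(c,[e[0]],.006).round(4))
E
```

```text
side
[330 143  12  23 219] [335. 155.] lo [0.49  0.359 0.012] hi [0.53  0.394 0.093] top [0.508 0.379 0.087]
[365 145  16   3  43] [372. 146.] lo [0.618 0.414 0.042] hi [0.676 0.44  0.065] top [0.641 0.42  0.06 ]
[296 149  16  31 351] [305. 164.] lo [0.365 0.278 0.012] hi [0.425 0.405 0.109] top [0.404 0.302 0.103]
[366 152  14   5  58] [372. 154.] lo [0.624 0.412 0.012] hi [0.675 0.443 0.036] top [0.644 0.421 0.03 ]
[293 181  18  26 412] [302. 193.] lo [0.37  0.131 0.012] hi [0.426 0.193 0.074] top [0.399 0.163 0.068]
[329 181  17  15 182] [337. 188.] lo [0.486 0.184 0.012] hi [0.539 0.232 0.056] top [0.512 0.21  0.05 ]
[373 180  23  26 457] [384. 192.] lo [0.624 0.115 0.012] hi [0.693 0.195 0.076] top [0.658 0.155 0.07 ]
[ 402  182   30   57 1210] [416. 214.] lo [ 0.698 -0.016  0.012] hi [0.8   0.244 0.095] top [0.738 0.043 0.089]
[340 202  18  15 211] [348. 209.] lo [0.519 0.079 0.012] hi [0.572 0.127 0.055] top [0.542 0.103 0.049]
[355 273  38  39 868] [374. 291.] lo [ 0.548 -0.261  0.012] hi [ 0.638 -0.17   0.051] top [ 0.593 -0.215  0.045]
[ 351  316  136   45 4653] [415. 334.]
[... 1274 characters left out ...]
 16  15 181] [285. 256.] lo [0.362 0.377 0.012] hi [0.411 0.428 0.056] top [0.391 0.399 0.05 ]
[331 244  22  16 263] ((341.479248046875, 251.7771453857422), (14.80196475982666, 20.51262664794922), 92.13229370117188) [[ 0.5197 -0.0589  0.006 ]]
[318 265  22  17 309] ((328.42767333984375, 272.9479064941406), (16.560749053955078, 21.65984344482422), 86.90914916992188) [[ 0.4829 -0.1354  0.006 ]]
[302 287  24  20 368] ((313.5868225097656, 296.60296630859375), (18.764095306396484, 23.018104553222656), 84.02613067626953) [[ 0.4456 -0.2117  0.006 ]]
[285 313  25  22 447] ((296.87298583984375, 323.3500061035156), (21.25729751586914, 24.837291717529297), 81.92801666259766) [[ 0.4084 -0.2881  0.006 ]]
```

View pics/cropA.png

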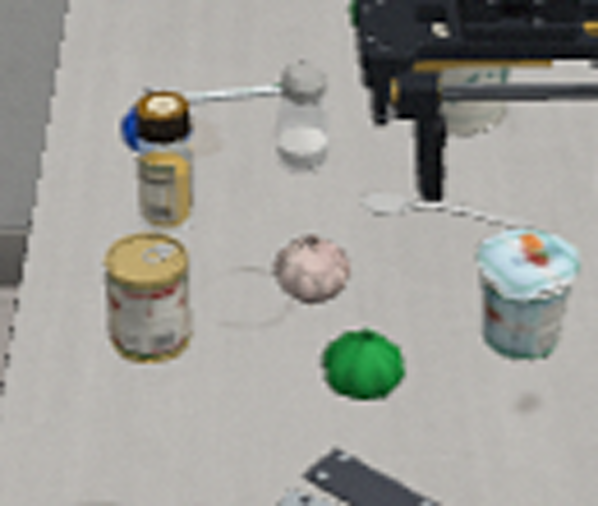

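View pics/cropB.png

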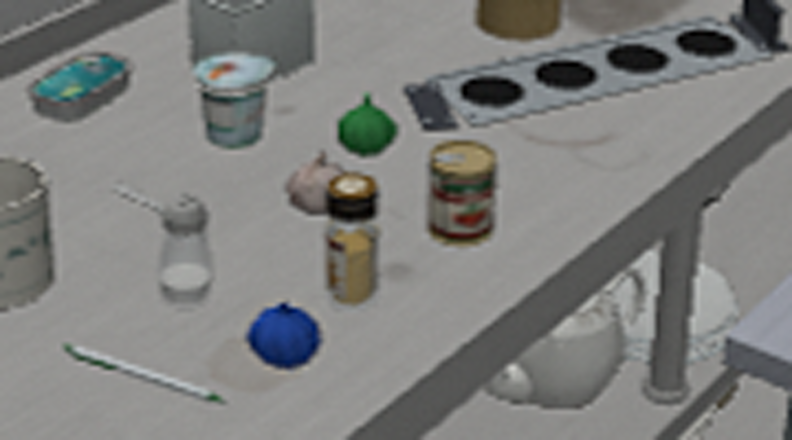

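The crops confirm the four: brown-capped jar, grey-topped shaker, gold-lidded tin and pale garlic. The mat spacing comes out at 84.9 mm and the end-plate position agrees. I'll go above the jar first.

Emit:
step_arm(increments=[[[-2.2,3.04,0],[0,0,0]],[[-2.2,3.04,0],[0,0,0]],[[-2.2,3.04,0],[0,0,0]],[[-2.2,3.04,0],[0,0,0]],[[-2.2,3.04,0],[0,0,0]],[[-2.2,3.04,0],[0,0,0]],[[-2.2,3.04,0],[0,0,0]],[[-2.2,3.04,0],[0,0,0]],[[-2.2,3.04,0],[0,0,0]],[[-2.2,3.04,0],[0,0,0]]], fingers=1, grip_force=15)

```text
clock: 1.15
tool_pos: [0.4039, 0.305, 0.2386]
eef_rot: [0.707, 0.707, -0.0, 0.0]
contact_force: [0.5, 0.4, 0.0]
opening: 0.998
finger_force: 0.0
```

```bash
cat >> h.py <<'E'
def look(zlo,x0,y0,rad=.05,tag=None):
    """points above zlo near (x0,y0): extents from side, scene, wrist"""
    print('tcp',r.get_state()['tool_pos'].round(4))
    for n in('wrist','side','scene'):
        p,d,c=snap(n); P=cloud(c,d)
        if tag and n in tag: save(tag[n],p)
        ok=(np.hypot(P[...,0]-x0,P[...,1]-y0)<rad)&(P[...,2]>zlo)&(P[...,2]<.14)
        if ok.sum()<20: print(n,'none'); continue
        q=P[ok]; top=q[q[:,2]>np.percentile(q[:,2],98)-.006]
        (cx,cy),R=cv2.minEnclosingCircle(top[:,:2].astype(np.float32))
        print(n,len(q),'lo',np.percentile(q,1,axis=0).round(4),'hi',np.percentile(q,99,axis=0).round(4),'topcircle',round(cx,4),round(cy,4),'r',round(R,4))
E
python3 - <<'E'
from h import *
look(.012,.4035,.3035,.04,{'wrist':'w1'})
E
```

```text
tcp [0.4039 0.305  0.2386]
wrist 1544 lo [0.3893 0.284  0.0192] hi [0.4263 0.3222 0.1069] topcircle 0.4079 0.3019 r 0.02
side 326 lo [0.3856 0.2796 0.013 ] hi [0.4247 0.3192 0.1078] topcircle 0.4041 0.3019 r 0.023
scene 323 lo [0.3823 0.2893 0.0128] hi [0.4202 0.3247 0.108 ] topcircle 0.4044 0.3025 r 0.0215
```

View pics/w1.png

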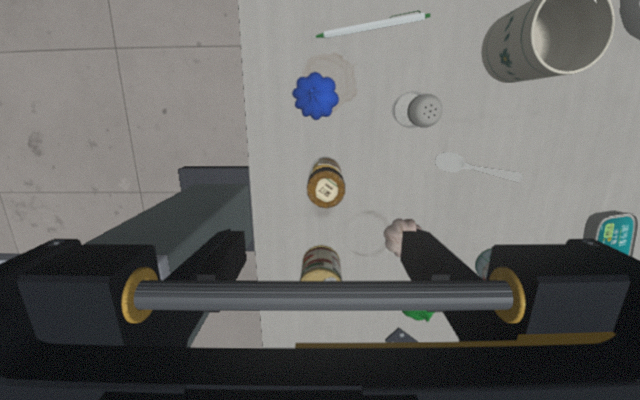

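Wrist view: the jar cap at (325,185) is clear of its neighbours, and the three cameras agree on about (0.405, 0.302). I'll descend and grip.

Emit:
step_arm(increments=[[[0.1,-0.3,-2.0],[0,0,0]],[[0,0,-2.4],[0,0,0]],[[0,0,-2.4],[0,0,0]],[[0,0,-2.4],[0,0,0]],[[0,0,-2.4],[0,0,0]],[[0,0,-2.4],[0,0,0]],[[0,0,-2.2],[0,0,0]],[[0,0,-1.6],[0,0,0]],[[0,0,-1.0],[0,0,0]],[[0,0,0],[0,0,0]]])

```text
clock: 2.3
tool_pos: [0.4062, 0.2996, 0.0497]
eef_rot: [0.708, 0.707, -0.001, 0.0]
contact_force: [0.2, -0.5, 0.6]
opening: 0.999
finger_force: 0.0
```

Emit:
step_arm(increments=[[[0,0,0],[0,0,0]],[[0,0,0],[0,0,0]],[[0,0,0],[0,0,0]],[[0,0,0],[0,0,0]],[[0,0,0],[0,0,0]],[[0,0,0],[0,0,0]],[[0,0,0],[0,0,0]],[[0,0,0],[0,0,0]],[[0,0,0],[0,0,0]],[[0,0,0],[0,0,0]]], fingers=0, grip_force=15)

```text
clock: 3.3
tool_pos: [0.4061, 0.3011, 0.0508]
eef_rot: [0.707, 0.707, 0.0, 0.0]
contact_force: [0.2, -0.1, 1.8]
opening: 0.455
finger_force: 15.0
```

Emit:
step_arm(increments=[[[0,0,1],[0,0,0]],[[0,0,2],[0,0,0]],[[0,0,2],[0,0,0]],[[0,0,2],[0,0,0]],[[0,0,2],[0,0,0]],[[0,0,2],[0,0,0]],[[0,0,1],[0,0,0]],[[0,0,1],[0,0,0]],[[0,0,0],[0,0,0]],[[0,0,0],[0,0,0]]])

```text
clock: 4.3
tool_pos: [0.4058, 0.3008, 0.1804]
eef_rot: [0.707, 0.707, -0.0, -0.0]
contact_force: [0.2, 0.1, -2.5]
opening: 0.454
finger_force: 15.0
```

```bash
python3 - <<'E'
from h import *
s=r.get_state(); print(s['tool_pos'],s['opening'],s['finger_force'])
for n in('side','scene','wrist'):
    p,d,c=snap(n); P=cloud(c,d)
    ok=(np.hypot(P[...,0]-.405,P[...,1]-.302)<.04)&(P[...,2]>.1)&(P[...,2]<.17)
    q=P[ok]
    if len(q)>20: print(n,len(q),np.percentile(q,1,axis=0).round(4),np.percentile(q,99,axis=0).round(4))
    save('g1'+n,p)
E
```

```text
[0.40575913 0.30078403 0.18035778] 0.4544955221631569 14.983206459892244
side 124 [0.3846 0.2789 0.1331] [0.4243 0.3032 0.1695]
scene 120 [0.3815 0.2933 0.1309] [0.411  0.3242 0.169 ]
wrist 812 [0.3883 0.3093 0.132 ] [0.4244 0.3221 0.1696]
```

Gripped (opening 40 mm, as it should be) and lifted, with the jar centred. Carrying it to mat_d on a bowed path, clear of the inner reach limit.

Emit:
step_arm(increments=[[[1.2,-2,0.5],[0,0,0]],[[1.2,-3,0.5],[0,0,0]],[[1.2,-3,0],[0,0,0]],[[1.2,-3,0],[0,0,0]],[[1.2,-3,0],[0,0,0]],[[0.5,-3.5,0],[0,0,0]],[[0.5,-3.5,0],[0,0,0]],[[0,-3.5,0],[0,0,0]],[[0,-3.5,0],[0,0,0]],[[0,-3,0],[0,0,0]]])

```text
clock: 5.45
tool_pos: [0.4754, -0.0111, 0.1901]
eef_rot: [0.707, 0.707, -0.001, -0.0]
contact_force: [0.7, -0.8, -1.3]
opening: 0.455
finger_force: 15.0
```

Emit:
step_arm(increments=[[[0,-3,0],[0,0,0]],[[0,-3,0],[0,0,0]],[[-0.5,-3,0],[0,0,0]],[[-0.5,-3,0],[0,0,0]],[[-1.0,-3,0],[0,0,0]],[[-1.0,-3,0],[0,0,0]],[[-1.0,-2,0],[0,0,0]],[[-1.0,-1,0],[0,0,0]],[[0,-0.5,0],[0,0,0]],[[0,0,0],[0,0,0]]])

```text
clock: 6.45
tool_pos: [0.4263, -0.2237, 0.1906]
eef_rot: [0.707, 0.707, 0.0, -0.0]
contact_force: [0.2, -0.5, -1.1]
opening: 0.459
finger_force: 15.0
```

```bash
cat >> h.py <<'E'
def mats(n,fn=None):
    p,d,c=snap(n)
    if fn: save(fn,p)
    g=p.max(2); P=cloud(c,d)
    m=((g<60)&(np.abs(P[...,2]-.006)<.012)&(P[...,1]<.05)&(P[...,0]<.6)).astype(np.uint8)
    m=cv2.morphologyEx(m,cv2.MORPH_OPEN,np.ones((3,3)))
    N,L,S,C=cv2.connectedComponentsWithStats(m)
    for i in range(1,N):
        if S[i,4]>100:
            cs,_=cv2.findContours((L==i).astype(np.uint8),0,1)
            w=onplane(c,cs[0].reshape(-1,2),.006); (x,y),R=cv2.minEnclosingCircle(w[:,:2].astype(np.float32))
            print(n,S[i,4],C[i].round(),'xy',round(x,4),round(y,4),'r',round(R,4))
E
python3 - <<'E'
from h import *
print(r.get_state()['tool_pos'])
for n in('wrist','side','scene'): mats(n,'m_'+n)
E
```

```text
[ 0.42634034 -0.2237132   0.19062566]
wrist 2450 [412.  24.] xy 0.5212 -0.0593 r 0.0306
wrist 1232 [377.  98.] xy 0.4844 -0.1356 r 0.0303
wrist 1361 [343. 168.] xy 0.4472 -0.2117 r 0.0302
side 274 [341. 252.] xy 0.5197 -0.0579 r 0.0306
side 309 [329. 273.] xy 0.4827 -0.1343 r 0.0306
side 377 [314. 297.] xy 0.4455 -0.2108 r 0.0308
side 446 [297. 323.] xy 0.4087 -0.2872 r 0.0305
```

View pics/m_wrist.png

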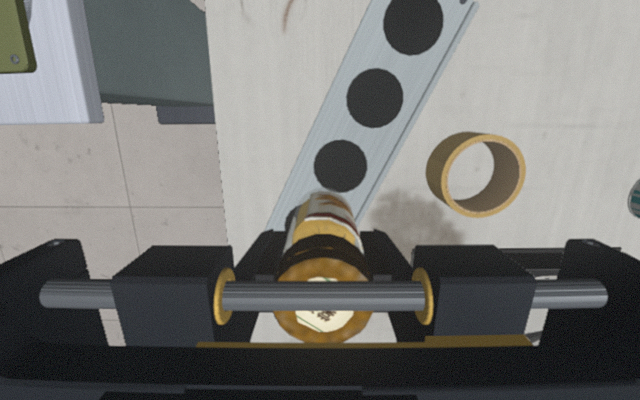

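The wrist and side views agree on the mats to about 1.5 mm: mats at (343,168), (377,98) and (412,24), jar upright in the grip. Final approach to mat_d.

Emit:
step_arm(increments=[[[-0.4,-1.6,0],[0,0,0]],[[-0.4,-1.6,0],[0,0,0]],[[-0.4,-1.6,0],[0,0,0]],[[-0.4,-1.2,0],[0,0,0]],[[-0.1,-0.4,0],[0,0,0]],[[0,0,-2.5],[0,0,0]],[[0,0,-2.5],[0,0,0]],[[0,0,-2.5],[0,0,0]],[[0,0,-2.5],[0,0,0]],[[0,0,0],[0,0,0]]])

```text
clock: 7.6
tool_pos: [0.4081, -0.2859, 0.0885]
eef_rot: [0.706, 0.708, -0.0, -0.003]
contact_force: [0.5, 0.8, -1.4]
opening: 0.459
finger_force: 15.0
```

Emit:
step_arm(increments=[[[0,0,-1],[0,0,0]],[[0,0,-1],[0,0,0]],[[0,0,-0.6],[0,0,0]],[[0,0,-0.3],[0,0,0]],[[0,0,-0.2],[0,0,0]],[[0,0,-0.2],[0,0,0]],[[0,0,0],[0,0,0]],[[0,0,0],[0,0,0]],[[0,0,0],[0,0,0]],[[0,0,0],[0,0,0]]])

```text
clock: 8.6
tool_pos: [0.4091, -0.288, 0.0579]
eef_rot: [0.707, 0.707, 0.0, 0.0]
contact_force: [-0.1, -0.0, -1.0]
opening: 0.46
finger_force: 15.0
```

```bash
python3 - <<'E'
from h import *
s=r.get_state(); print(s['contact_force'])
look(.012,.4094,-.288,.032)
E
```

```text
[-0.08823783 -0.02931952 -1.0028176 ]
tcp [ 0.4091 -0.288   0.0579]
wrist 17545 lo [ 0.3805 -0.3029  0.023 ] hi [ 0.4385 -0.2618  0.1399] topcircle 0.4097 -0.2767 r 0.0285
side 767 lo [ 0.3798 -0.3134  0.0136] hi [ 0.4381 -0.2776  0.1395] topcircle 0.4099 -0.288 r 0.0316
scene 273 lo [ 0.3796 -0.301   0.013 ] hi [ 0.4374 -0.2598  0.1379] topcircle 0.4129 -0.285 r 0.0291
```

Centred within a millimetre or so. I'll touch down, release and rise.

Emit:
step_arm(increments=[[[0,0,-0.1],[0,0,0]],[[0,0,0],[0,0,0]],[[0,0,0],[0,0,0]],[[0,0,0],[0,0,0]],[[0,0,0],[0,0,0]],[[0,0,0],[0,0,0]],[[0,0,0],[0,0,0]],[[0,0,0],[0,0,0]],[[0,0,0],[0,0,0]],[[0,0,0],[0,0,0]]])

```text
clock: 9.75
tool_pos: [0.4091, -0.288, 0.0568]
eef_rot: [0.707, 0.707, 0.0, 0.0]
contact_force: [-0.4, -0.1, 2.9]
opening: 0.457
finger_force: 15.0
```

Emit:
step_arm(increments=[[[0,0,0],[0,0,0]],[[0,0,0],[0,0,0]],[[0,0,0],[0,0,0]],[[0,0,0],[0,0,0]],[[0,0,0],[0,0,0]],[[0,0,0],[0,0,0]],[[0,0,0],[0,0,0]],[[0,0,0],[0,0,0]],[[0,0,0],[0,0,0]],[[0,0,0.5],[0,0,0]]], fingers=0.75)

```text
clock: 10.75
tool_pos: [0.4087, -0.2878, 0.0615]
eef_rot: [0.707, 0.707, -0.0, -0.0]
contact_force: [0.6, 0.6, -0.7]
opening: 0.75
finger_force: 0.0
```

Emit:
step_arm(increments=[[[0,0,1],[0,0,0]],[[0,0,2],[0,0,0]],[[0,0,2],[0,0,0]],[[0,0,2.5],[0,0,0]],[[0,0,2.5],[0,0,0]],[[0,0,2.5],[0,0,0]],[[0,0,2.5],[0,0,0]],[[0,0,1.5],[0,0,0]],[[0,0,0.5],[0,0,0]],[[0,0,0],[0,0,0]]], fingers=1)

```text
clock: 11.75
tool_pos: [0.4091, -0.2882, 0.2326]
eef_rot: [0.707, 0.707, 0.0, 0.001]
contact_force: [0.0, 0.4, -0.5]
opening: 1.0
finger_force: 0.0
```

```bash
python3 - <<'E'
from h import *
look(.012,.4094,-.288,.045)
E
```

```text
tcp [ 0.4091 -0.2882  0.2326]
wrist 1676 lo [ 0.3921 -0.305   0.017 ] hi [ 0.4288 -0.2668  0.113 ] topcircle 0.4105 -0.287 r 0.0199
side 680 lo [ 0.3895 -0.3064  0.0135] hi [ 0.4279 -0.2693  0.114 ] topcircle 0.4086 -0.2855 r 0.0212
scene 209 lo [ 0.3827 -0.2974  0.0128] hi [ 0.4242 -0.2611  0.1128] topcircle 0.4043 -0.2809 r 0.0242
```

The jar stands on mat_d. Next, the shaker.

Emit:
step_arm(increments=[[[1.2,2,0],[0,0,0]],[[1.2,3,0],[0,0,0]],[[1.2,3,0],[0,0,0]],[[1.2,3.5,0],[0,0,0]],[[1.2,3.5,0],[0,0,0]],[[1.0,3.5,0],[0,0,0]],[[1.0,3.5,0],[0,0,0]],[[1.0,3.5,0],[0,0,0]],[[0.8,3.5,0],[0,0,0]],[[0,3.5,0],[0,0,0]]])

```text
clock: 12.9
tool_pos: [0.5075, 0.0386, 0.2308]
eef_rot: [0.707, 0.707, -0.0, -0.0]
contact_force: [0.3, 0.1, 0.0]
opening: 0.999
finger_force: 0.0
```

Emit:
step_arm(increments=[[[0,4,0],[0,0,0]],[[0,4,0],[0,0,0]],[[0,4,0],[0,0,0]],[[0,4,0],[0,0,0]],[[0,4,0],[0,0,0]],[[0,4,0],[0,0,0]],[[0,4,0],[0,0,0]],[[0,4,0],[0,0,0]],[[0,2.4,0],[0,0,0]],[[0,0,0],[0,0,0]]])

```text
clock: 13.9
tool_pos: [0.5046, 0.386, 0.2303]
eef_rot: [0.705, 0.709, 0.0, -0.002]
contact_force: [0.2, -0.0, -0.0]
opening: 1.003
finger_force: 0.0
```

```bash
python3 - <<'E'
from h import *
look(.012,.507,.381,.045,{'wrist':'w2'})
E
```

```text
tcp [0.5046 0.386  0.2303]
wrist 1216 lo [0.493  0.3661 0.0222] hi [0.5315 0.4027 0.0897] topcircle 0.5127 0.3803 r 0.0146
side 213 lo [0.4902 0.3592 0.0137] hi [0.5296 0.3836 0.0907] topcircle 0.5099 0.3774 r 0.0141
scene 245 lo [0.4872 0.3712 0.0139] hi [0.5202 0.4045 0.0893] topcircle 0.5048 0.386 r 0.0156
```

View pics/w2.png

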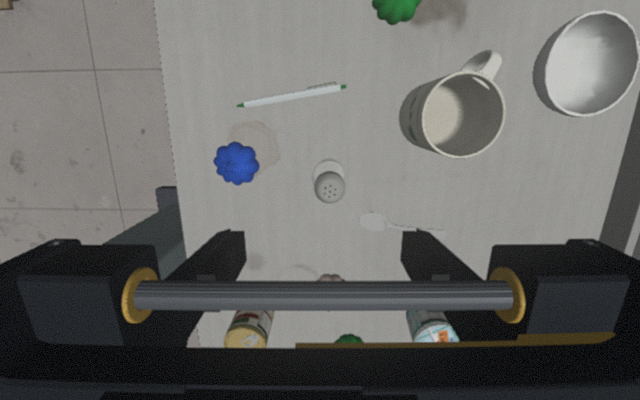

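The shaker dome at (330,186) measures about (0.509, 0.3815). Spoon and mug stay outside the fingers. I'll descend and grip.

Emit:
step_arm(increments=[[[0.3,0.1,-2.0],[0,0,0]],[[0,0,-2.5],[0,0,0]],[[0,0,-2.5],[0,0,0]],[[0,0,-2.5],[0,0,0]],[[0,0,-2.5],[0,0,0]],[[0,0,-2.5],[0,0,0]],[[0,0,-2.4],[0,0,0]],[[0,0,-1.8],[0,0,0]],[[0,0,-1.0],[0,0,0]],[[0,0,0],[0,0,0]]])

```text
clock: 15.05
tool_pos: [0.5098, 0.3798, 0.0335]
eef_rot: [0.708, 0.707, -0.002, 0.0]
contact_force: [0.8, -0.6, 0.0]
opening: 1.002
finger_force: 0.0
```

Emit:
step_arm(increments=[[[0,0,0],[0,0,0]],[[0,0,0],[0,0,0]],[[0,0,0],[0,0,0]],[[0,0,0],[0,0,0]],[[0,0,0],[0,0,0]],[[0,0,0],[0,0,0]],[[0,0,0],[0,0,0]],[[0,0,0],[0,0,0]],[[0,0,0],[0,0,0]],[[0,0,0],[0,0,0]]], fingers=0, grip_force=15)

```text
clock: 16.05
tool_pos: [0.5103, 0.3821, 0.0349]
eef_rot: [0.707, 0.707, 0.0, 0.0]
contact_force: [1.9, -0.1, 0.6]
opening: 0.445
finger_force: 14.9
```

Emit:
step_arm(increments=[[[0,0,1],[0,0,0]],[[0,0,2],[0,0,0]],[[0,0,2],[0,0,0]],[[0,0,2],[0,0,0]],[[0,0,2],[0,0,0]],[[0,0,2],[0,0,0]],[[0,0,2],[0,0,0]],[[0,0,1.5],[0,0,0]],[[0,0,0.5],[0,0,0]],[[0,0,0],[0,0,0]]])

```text
clock: 17.05
tool_pos: [0.51, 0.3821, 0.1855]
eef_rot: [0.707, 0.707, 0.0, 0.0]
contact_force: [-0.4, -0.1, -0.9]
opening: 0.449
finger_force: 14.8
```

```bash
cat >> h.py <<'E'
def held(z0,z1,rad=.04):
    s=r.get_state(); t=s['tool_pos']; print(t.round(4),s['opening'])
    for n in('side','scene','wrist'):
        p,d,c=snap(n); P=cloud(c,d)
        q=P[(np.hypot(P[...,0]-t[0],P[...,1]-t[1])<rad)&(P[...,2]>z0)&(P[...,2]<z1)]
        if len(q)>20: print(n,len(q),np.percentile(q,1,axis=0).round(4),np.percentile(q,99,axis=0).round(4))
E
python3 - <<'E'
from h import *
held(.1,.175)
E
```

```text
[0.51   0.3821 0.1855] 0.44863401598766106
side 64 [0.4894 0.3602 0.1533] [0.528  0.3792 0.1746]
scene 73 [0.485  0.3759 0.1501] [0.5162 0.4045 0.1749]
wrist 373 [0.4942 0.3925 0.1535] [0.5268 0.4028 0.1748]
```

Emit:
step_arm(increments=[[[0,-1.5,0],[0,0,0]],[[0,-2.5,0],[0,0,0]],[[0,-3,0],[0,0,0]],[[0,-3,0],[0,0,0]],[[0,-3,0],[0,0,0]],[[0,-3.5,0],[0,0,0]],[[0,-3.5,0],[0,0,0]],[[0,-3.5,0],[0,0,0]],[[0,-3.5,0],[0,0,0]],[[0,-3,0],[0,0,0]]])

```text
clock: 18.2
tool_pos: [0.509, 0.0784, 0.1843]
eef_rot: [0.708, 0.706, -0.001, 0.0]
contact_force: [0.6, -0.4, -1.0]
opening: 0.448
finger_force: 14.8
```

Emit:
step_arm(increments=[[[-0.4,-3.5,0],[0,0,0]],[[-0.8,-3.5,0],[0,0,0]],[[-0.8,-3.5,0],[0,0,0]],[[-0.8,-3.5,0],[0,0,0]],[[-0.8,-3.5,0],[0,0,0]],[[-0.8,-3.5,0],[0,0,0]],[[-0.8,-3.5,0],[0,0,0]],[[-0.8,-3,0],[0,0,0]],[[-0.4,-1.9,0],[0,0,0]],[[0,0,0],[0,0,0]]])

```text
clock: 19.2
tool_pos: [0.4434, -0.2161, 0.1842]
eef_rot: [0.71, 0.705, -0.001, -0.0]
contact_force: [0.2, -0.8, -0.7]
opening: 0.451
finger_force: 14.8
```

Emit:
step_arm(increments=[[[0,0,-2],[0,0,0]],[[0,0,-2.5],[0,0,0]],[[0,0,-2.5],[0,0,0]],[[0,0,-2.5],[0,0,0]],[[0,0,-2],[0,0,0]],[[0,0,-1],[0,0,0]],[[0,0,0],[0,0,0]],[[0,0,0],[0,0,0]],[[0,0,0],[0,0,0]],[[0,0,0],[0,0,0]]])

```text
clock: 20.2
tool_pos: [0.4465, -0.2122, 0.0606]
eef_rot: [0.707, 0.707, 0.0, 0.001]
contact_force: [-0.1, -0.5, -1.4]
opening: 0.446
finger_force: 14.8
```

```bash
python3 - <<'E'
from h import *
held(.02,.08)
for n in('wrist','side'): mats(n,'s_'+n)
E
```

```text
[ 0.4465 -0.2122  0.0606] 0.44634256241357506
side 284 [ 0.4131 -0.2321  0.0294] [ 0.4753 -0.2138  0.0797]
scene 129 [ 0.4089 -0.223   0.0278] [ 0.4731 -0.1869  0.0796]
wrist 3422 [ 0.4151 -0.2195  0.032 ] [ 0.4791 -0.1909  0.0798]
wrist 2065 [440.  13.] xy 0.5214 -0.0727 r 0.0276
wrist 6745 [378. 103.] xy 0.4842 -0.1355 r 0.0311
wrist 1762 [327. 194.] xy 0.4472 -0.2114 r 0.0308
side 219 [315. 299.] xy 0.4483 -0.2126 r 0.0296
side 186 [297. 327.] xy 0.4087 -0.2877 r 0.0304
```

View pics/s_side.png

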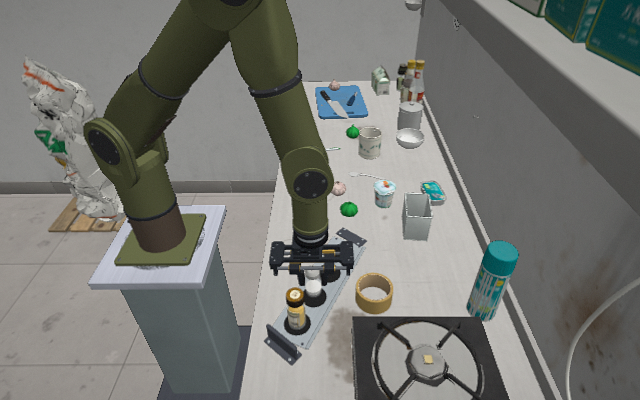

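The jar stands at side (297,310), with the shaker hanging upright over mat_c at (313,285). I'll lower it about 2 cm and release.

Emit:
step_arm(increments=[[[0,0,-0.8],[0,0,0]],[[0,0,-0.6],[0,0,0]],[[0,0,-0.3],[0,0,0]],[[0,0,-0.1],[0,0,0]],[[0,0,-0.1],[0,0,0]],[[0,0,-0.1],[0,0,0]],[[0,0,0],[0,0,0]],[[0,0,0],[0,0,0]],[[0,0,0],[0,0,0]],[[0,0,0],[0,0,0]]])

```text
clock: 21.45
tool_pos: [0.4459, -0.212, 0.0407]
eef_rot: [0.707, 0.707, -0.0, 0.0]
contact_force: [-2.1, 0.8, 8.9]
opening: 0.454
finger_force: 15.5
```

Emit:
step_arm(increments=[[[0,0,0],[0,0,0]],[[0,0,0],[0,0,0]],[[0,0,0],[0,0,0]],[[0,0,0],[0,0,0]],[[0,0,0],[0,0,0]],[[0,0,0],[0,0,0]],[[0,0,0],[0,0,0]],[[0,0,0],[0,0,0]],[[0,0,0],[0,0,0]],[[0,0,0],[0,0,0]]], fingers=0.75)

```text
clock: 22.45
tool_pos: [0.446, -0.212, 0.0397]
eef_rot: [0.707, 0.707, 0.0, 0.0]
contact_force: [-0.2, -0.2, 0.5]
opening: 0.751
finger_force: 0.0
```

Emit:
step_arm(increments=[[[0,0,1],[0,0,0]],[[0,0,2],[0,0,0]],[[0,0,2],[0,0,0]],[[0,0,2.5],[0,0,0]],[[0,0,2.5],[0,0,0]],[[0,0,2.5],[0,0,0]],[[0,0,2.5],[0,0,0]],[[0,0,2.5],[0,0,0]],[[0,0,1.5],[0,0,0]],[[0,0,0],[0,0,0]]], fingers=1)

```text
clock: 23.45
tool_pos: [0.447, -0.2124, 0.2322]
eef_rot: [0.707, 0.707, 0.001, 0.002]
contact_force: [0.2, 0.1, 0.1]
opening: 1.004
finger_force: 0.0
```

```bash
python3 - <<'E'
from h import *
look(.012,.4464,-.2115,.04)
E
```

```text
tcp [ 0.447  -0.2124  0.2322]
wrist 1255 lo [ 0.4284 -0.2279  0.024 ] hi [ 0.4666 -0.1912  0.0957] topcircle 0.447 -0.2137 r 0.0145
side 437 lo [ 0.4253 -0.2319  0.014 ] hi [ 0.4647 -0.2044  0.0965] topcircle 0.4446 -0.2134 r 0.0151
scene 164 lo [ 0.4208 -0.2237  0.0127] hi [ 0.4595 -0.1882  0.0949] topcircle 0.4397 -0.213 r 0.0176
```

Shaker placed. Next, the tin.

Emit:
step_arm(increments=[[[0,2.5,0],[0,0,0]],[[0,4.4,0],[0,0,0]],[[0,4.4,0],[0,0,0]],[[0,4.4,0],[0,0,0]],[[0,4.4,0],[0,0,0]],[[-0.5,4.4,0],[0,0,0]],[[-1,4.4,0],[0,0,0]],[[-1.5,4.4,0],[0,0,0]],[[-1.5,4.4,0],[0,0,0]],[[-0.4,0,0],[0,0,0]]])

```text
clock: 24.6
tool_pos: [0.3947, 0.1721, 0.2293]
eef_rot: [0.703, 0.712, 0.001, -0.002]
contact_force: [0.6, -0.3, 1.2]
opening: 1.002
finger_force: 0.0
```

```bash
python3 - <<'E'
from h import *
look(.012,.398,.1645,.05,{'wrist':'w3'})
p,d,c=snap('wrist')
print(r.get_state()['tool_pos'])
E
```

```text
tcp [0.3947 0.1721 0.2293]
wrist 2246 lo [0.3755 0.1351 0.0193] hi [0.4277 0.1901 0.0727] topcircle 0.4017 0.1617 r 0.0287
side 413 lo [0.3718 0.1327 0.0139] hi [0.426  0.1894 0.0733] topcircle 0.3975 0.162 r 0.0307
scene 300 lo [0.3684 0.1346 0.0131] hi [0.424  0.1937 0.0736] topcircle 0.3989 0.1635 r 0.0307
[0.39693695 0.16343519 0.22912381]
```

View pics/w3.png

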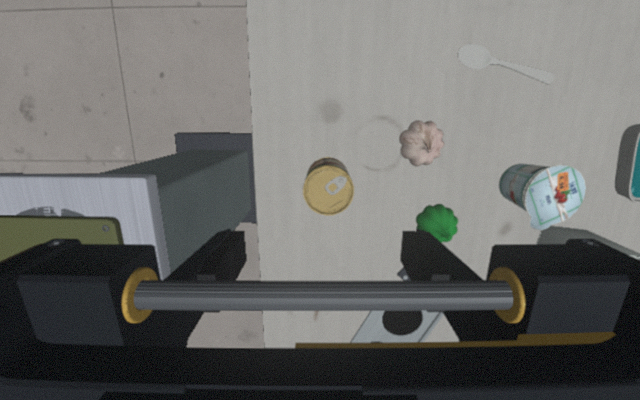

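The tin lid at (329,188) measures about (0.3995, 0.1625), with clear space for the fingers.

Emit:
step_arm(increments=[[[0.2,-0.2,-2.0],[0,0,0]],[[0,0,-2.5],[0,0,0]],[[0,0,-2.5],[0,0,0]],[[0,0,-2.5],[0,0,0]],[[0,0,-2.5],[0,0,0]],[[0,0,-2.5],[0,0,0]],[[0,0,-2.5],[0,0,0]],[[0,0,-2.0],[0,0,0]],[[0,0,-1.2],[0,0,0]],[[0,0,0],[0,0,0]]])

```text
clock: 25.8
tool_pos: [0.4025, 0.1613, 0.0435]
eef_rot: [0.708, 0.706, -0.004, 0.0]
contact_force: [0.2, -0.2, 1.1]
opening: 0.997
finger_force: 0.0
```

Emit:
step_arm(increments=[[[0,0,0],[0,0,0]],[[0,0,0],[0,0,0]],[[0,0,0],[0,0,0]],[[0,0,0],[0,0,0]],[[0,0,0],[0,0,0]],[[0,0,0],[0,0,0]],[[0,0,0],[0,0,0]],[[0,0,0],[0,0,0]],[[0,0,0],[0,0,0]],[[0,0,0],[0,0,0]]], fingers=0, grip_force=25)

```text
clock: 26.8
tool_pos: [0.4018, 0.1632, 0.0448]
eef_rot: [0.707, 0.707, -0.003, 0.0]
contact_force: [-0.7, -0.6, 5.9]
opening: 0.643
finger_force: 25.0
```

Emit:
step_arm(increments=[[[0,0,1],[0,0,0]],[[0,0,2],[0,0,0]],[[0,0,2],[0,0,0]],[[0,0,2],[0,0,0]],[[0,0,2],[0,0,0]],[[0,0,2],[0,0,0]],[[0,0,2],[0,0,0]],[[0,0,1.5],[0,0,0]],[[0,0,0.5],[0,0,0]],[[0,0,0],[0,0,0]]])

```text
clock: 27.8
tool_pos: [0.402, 0.1631, 0.1946]
eef_rot: [0.707, 0.707, -0.002, 0.0]
contact_force: [-0.5, -0.8, -2.2]
opening: 0.645
finger_force: 25.0
```

```bash
python3 - <<'E'
from h import *
held(.1,.175)
E
```

```text
[0.402  0.1631 0.1946] 0.6452741281053728
side 125 [0.3727 0.1326 0.1507] [0.427  0.1575 0.1746]
scene 101 [0.3708 0.153  0.1499] [0.4184 0.1939 0.1748]
wrist 593 [0.3793 0.1733 0.1498] [0.4274 0.1901 0.1748]
```

The tin is held (57 mm opening). It was gripped higher than planned because of the inner reach, so foot offset is 44.8 mm. Carrying it to mat_b.

Emit:
step_arm(increments=[[[1,-2,0],[0,0,0]],[[1,-3.5,0],[0,0,0]],[[1,-4,0],[0,0,0]],[[1,-4,0],[0,0,0]],[[1,-4,0],[0,0,0]],[[1,-4,0],[0,0,0]],[[1,-4,0],[0,0,0]],[[1,-3,0],[0,0,0]],[[0.2,-1.3,0],[0,0,0]],[[0,0,0],[0,0,0]]])

```text
clock: 28.95
tool_pos: [0.4833, -0.1363, 0.1934]
eef_rot: [0.708, 0.706, -0.003, -0.0]
contact_force: [-0.3, 0.7, -2.0]
opening: 0.645
finger_force: 25.0
```

Emit:
step_arm(increments=[[[0,0,-2],[0,0,0]],[[0,0,-2.5],[0,0,0]],[[0,0,-2.5],[0,0,0]],[[0,0,-2.5],[0,0,0]],[[0,0,-2],[0,0,0]],[[0,0,-1],[0,0,0]],[[0,0,0],[0,0,0]],[[0,0,0],[0,0,0]],[[0,0,0],[0,0,0]],[[0,0,0],[0,0,0]]])

```text
clock: 29.95
tool_pos: [0.4844, -0.1348, 0.0703]
eef_rot: [0.707, 0.707, -0.002, 0.001]
contact_force: [0.8, 0.2, -1.7]
opening: 0.646
finger_force: 25.0
```

```bash
python3 - <<'E'
from h import *
held(.015,.06)
print(r.get_state()['eef_rot'])
for n in('wrist','side'): mats(n,'t_'+n)
E
```

```text
[ 0.4844 -0.1348  0.0703] 0.6460607109085852
side 192 [ 0.4561 -0.1642  0.0267] [ 0.5106 -0.1387  0.0596]
scene 98 [ 0.4516 -0.1448  0.0256] [ 0.5011 -0.1037  0.0598]
wrist 870 [ 0.4619 -0.1226  0.0261] [ 0.5093 -0.1076  0.0599]
[ 7.07229928e-01  7.06979344e-01 -2.38023563e-03  6.09461641e-04]
wrist 6192 [375. 104.] xy 0.5214 -0.059 r 0.0312
wrist 686 [321. 181.] xy 0.484 -0.1268 r 0.0287
side 142 [316. 301.] xy 0.4495 -0.2157 r 0.0289
side 167 [296. 328.] xy 0.4084 -0.2884 r 0.0304
```

View pics/t_side.png

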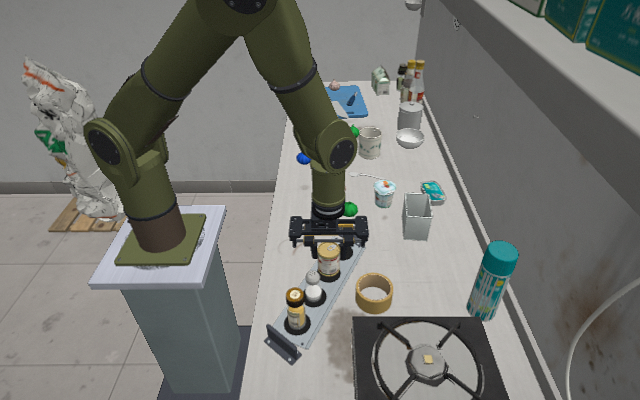

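Jar, shaker and tin line up; the tin is over mat_b at (328,262). Lowering and releasing.

Emit:
step_arm(increments=[[[0,0,-0.8],[0,0,0]],[[0,0,-0.6],[0,0,0]],[[0,0,-0.3],[0,0,0]],[[0,0,-0.1],[0,0,0]],[[0,0,-0.1],[0,0,0]],[[0,0,-0.1],[0,0,0]],[[0,0,0],[0,0,0]],[[0,0,0],[0,0,0]],[[0,0,0],[0,0,0]],[[0,0,0],[0,0,0]]])

```text
clock: 31.2
tool_pos: [0.4834, -0.1346, 0.0508]
eef_rot: [0.707, 0.707, -0.003, 0.001]
contact_force: [-3.4, 0.4, 13.5]
opening: 0.644
finger_force: 25.0
```

Emit:
step_arm(increments=[[[0,0,0],[0,0,0]],[[0,0,0],[0,0,0]],[[0,0,0],[0,0,0]],[[0,0,0],[0,0,0]],[[0,0,0],[0,0,0]],[[0,0,0],[0,0,0]],[[0,0,0],[0,0,0]],[[0,0,0],[0,0,0]],[[0,0,0],[0,0,0]],[[0,0,0],[0,0,0]]], fingers=0.88)

```text
clock: 32.2
tool_pos: [0.4839, -0.1348, 0.0495]
eef_rot: [0.707, 0.707, -0.003, 0.0]
contact_force: [0.1, -0.8, -0.5]
opening: 0.879
finger_force: 0.0
```

Emit:
step_arm(increments=[[[0,0,1],[0,0,0]],[[0,0,2],[0,0,0]],[[0,0,2],[0,0,0]],[[0,0,2.5],[0,0,0]],[[0,0,2.5],[0,0,0]],[[0,0,2.5],[0,0,0]],[[0,0,2.5],[0,0,0]],[[0,0,2],[0,0,0]],[[0,0,1],[0,0,0]],[[0,0,0],[0,0,0]]], fingers=1)

```text
clock: 33.2
tool_pos: [0.4844, -0.1348, 0.2308]
eef_rot: [0.707, 0.707, -0.002, 0.001]
contact_force: [0.4, -0.2, -0.6]
opening: 1.0
finger_force: 0.0
```

```bash
python3 - <<'E'
from h import *
look(.012,.4836,-.1352,.045)
E
```

```text
tcp [ 0.4844 -0.1348  0.2308]
wrist 2353 lo [ 0.4582 -0.1624  0.0208] hi [ 0.5111 -0.1077  0.0788] topcircle 0.4847 -0.136 r 0.0287
side 651 lo [ 0.4541 -0.1636  0.0142] hi [ 0.5078 -0.1075  0.0795] topcircle 0.4814 -0.1333 r 0.03
scene 238 lo [ 0.4497 -0.1611  0.0126] hi [ 0.5065 -0.101   0.0794] topcircle 0.4835 -0.1318 r 0.0336
```

Tin placed. Now the garlic at about (0.512, 0.209).

Emit:
step_arm(increments=[[[0,2.5,0],[0,0,0]],[[0,4,0],[0,0,0]],[[0.5,4,0],[0,0,0]],[[0.5,4.5,0],[0,0,0]],[[0.5,4.5,0],[0,0,0]],[[0.5,4.5,0],[0,0,0]],[[0.5,4.5,0],[0,0,0]],[[0.3,4,0],[0,0,0]],[[0,2,0],[0,0,0]],[[0,0,0],[0,0,0]]])

```text
clock: 34.35
tool_pos: [0.5105, 0.2144, 0.2286]
eef_rot: [0.705, 0.709, -0.002, -0.001]
contact_force: [-0.3, -0.4, 0.0]
opening: 1.001
finger_force: 0.0
```

```bash
python3 - <<'E'
from h import *
look(.012,.512,.209,.04,{'wrist':'w4'})
print(r.get_state()['tool_pos'])
p,d,c=snap('wrist'); P=cloud(c,d)
q=P[(np.hypot(P[...,0]-.512,P[...,1]-.209)<.04)&(P[...,2]>.006)&(P[...,2]<.06)]
for z in range(10,60,6):
    s=q[(q[:,2]>z/1e3)&(q[:,2]<(z+6)/1e3)]
    if len(s)>5: print(z,len(s),s.min(0)[:2].round(4),s.max(0)[:2].round(4))
E
```

```text
tcp [0.5105 0.2144 0.2286]
wrist 1379 lo [0.4919 0.1875 0.0225] hi [0.54   0.2377 0.054 ] topcircle 0.5164 0.211 r 0.0092
side 182 lo [0.4886 0.1847 0.0141] hi [0.5386 0.223  0.0531] topcircle 0.5122 0.2099 r 0.0104
scene 140 lo [0.4869 0.192  0.0122] hi [0.5332 0.2405 0.0533] topcircle 0.5112 0.2145 r 0.0091
[0.51165827 0.20809728 0.22849511]
16 8 [0.4903 0.2214] [0.5364 0.2388]
22 94 [0.4904 0.1891] [0.5428 0.2389]
28 295 [0.4906 0.1844] [0.5412 0.2375]
34 497 [0.4945 0.1886] [0.5384 0.2333]
40 387 [0.5008 0.1951] [0.5307 0.228 ]
46 83 [0.5104 0.2041] [0.5234 0.2184]
52 26 [0.5128 0.2037] [0.5186 0.2106]
```

View pics/w4.png

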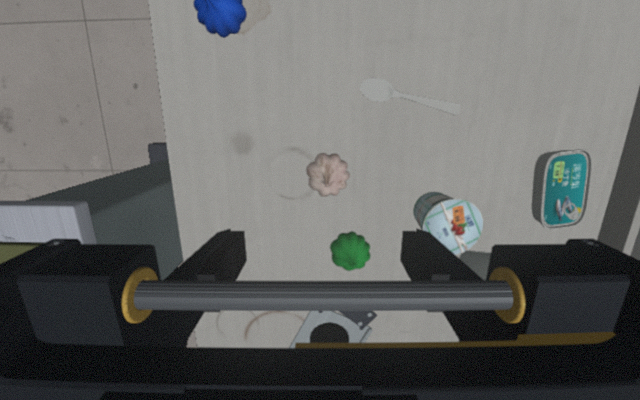

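The garlic at (328,174) measures about (0.514, 0.212), widest near z = 25 mm. The green bulb at (350,251) is clear of the fingers.

Emit:
step_arm(increments=[[[0.2,0.2,-2.5],[0,0,0]],[[0,0,-3],[0,0,0]],[[0,0,-3],[0,0,0]],[[0,0,-3],[0,0,0]],[[0,0,-3],[0,0,0]],[[0,0,-2.5],[0,0,0]],[[0,0,-2],[0,0,0]],[[0,0,-1],[0,0,0]],[[0,0,0],[0,0,0]],[[0,0,0],[0,0,0]]])

```text
clock: 35.55
tool_pos: [0.5144, 0.2118, 0.0301]
eef_rot: [0.707, 0.707, -0.002, 0.0]
contact_force: [0.7, 0.3, 1.0]
opening: 1.003
finger_force: 0.0
```

Emit:
step_arm(increments=[[[0,0,-1],[0,0,0]],[[0,0,-0.7],[0,0,0]],[[0,0,0],[0,0,0]],[[0,0,0],[0,0,0]],[[0,0,0],[0,0,0]],[[0,0,0],[0,0,0]],[[0,0,0],[0,0,0]],[[0,0,0],[0,0,0]],[[0,0,0],[0,0,0]],[[0,0,0],[0,0,0]]])

```text
clock: 36.55
tool_pos: [0.5139, 0.2122, 0.0125]
eef_rot: [0.707, 0.707, -0.003, 0.0]
contact_force: [0.5, -0.9, -0.2]
opening: 1.002
finger_force: 0.0
```

Emit:
step_arm(increments=[[[0,0,0],[0,0,0]],[[0,0,0],[0,0,0]],[[0,0,0],[0,0,0]],[[0,0,0],[0,0,0]],[[0,0,0],[0,0,0]],[[0,0,0],[0,0,0]],[[0,0,0],[0,0,0]],[[0,0,0],[0,0,0]],[[0,0,0],[0,0,0]],[[0,0,0],[0,0,0]]], fingers=0, grip_force=12)

```text
clock: 37.55
tool_pos: [0.5139, 0.2123, 0.0125]
eef_rot: [0.707, 0.707, -0.003, 0.0]
contact_force: [-0.2, 0.6, -0.3]
opening: 0.591
finger_force: 12.0
```

Emit:
step_arm(increments=[[[0,0,1],[0,0,0]],[[0,0,2],[0,0,0]],[[0,0,2],[0,0,0]],[[0,0,2],[0,0,0]],[[0,0,2],[0,0,0]],[[0,0,1.5],[0,0,0]],[[0,0,1],[0,0,0]],[[0,0,0.5],[0,0,0]],[[0,0,0],[0,0,0]],[[0,0,0],[0,0,0]]])

```text
clock: 38.55
tool_pos: [0.5136, 0.2119, 0.132]
eef_rot: [0.707, 0.707, -0.003, 0.0]
contact_force: [0.2, -0.4, -0.1]
opening: 0.594
finger_force: 12.0
```

```bash
python3 - <<'E'
from h import *
held(.1,.18)
p,d,c=snap('side'); save('g4',cv2.resize(p[120:270,260:420],None,fx=3.5,fy=3.5,interpolation=cv2.INTER_CUBIC))
E
```

```text
[0.5136 0.2119 0.132 ] 0.5936669443073687
side 318 [0.4771 0.1853 0.1286] [0.5509 0.2205 0.178 ]
scene 214 [0.4763 0.2025 0.1272] [0.5503 0.2402 0.1791]
wrist 10138 [0.4759 0.2027 0.1347] [0.5512 0.2382 0.1783]
```

View pics/g4.png

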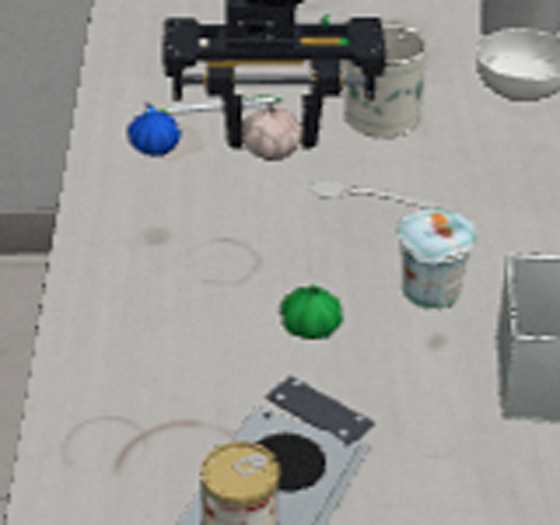

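The garlic hangs upright between the fingers. Carrying it to mat_a.

Emit:
step_arm(increments=[[[0.1,-1.5,0],[0,0,0]],[[0.1,-2.5,0],[0,0,0]],[[0.1,-3.5,0],[0,0,0]],[[0.1,-3.5,0],[0,0,0]],[[0.1,-3.5,0],[0,0,0]],[[0.1,-3.5,0],[0,0,0]],[[0.1,-3.5,0],[0,0,0]],[[0,-3.5,0],[0,0,0]],[[0,-2.1,0],[0,0,0]],[[0,0,0],[0,0,0]]])

```text
clock: 39.75
tool_pos: [0.5197, -0.0646, 0.1318]
eef_rot: [0.71, 0.704, -0.005, 0.001]
contact_force: [-0.3, 0.5, 0.3]
opening: 0.593
finger_force: 12.0
```

Emit:
step_arm(increments=[[[0,0,-2],[0,0,0]],[[0,0,-2.5],[0,0,0]],[[0,0,-2.5],[0,0,0]],[[0,0,-1.5],[0,0,0]],[[0,0,-1],[0,0,0]],[[0,0,0],[0,0,0]],[[0,0,0],[0,0,0]],[[0,0,0],[0,0,0]],[[0,0,0],[0,0,0]],[[0,0,0],[0,0,0]]])

```text
clock: 40.75
tool_pos: [0.5212, -0.0588, 0.038]
eef_rot: [0.707, 0.707, -0.002, 0.001]
contact_force: [0.4, -0.7, -0.8]
opening: 0.596
finger_force: 12.0
```

```bash
python3 - <<'E'
from h import *
held(.022,.09,.027)
E
```

```text
[ 0.5212 -0.0588  0.038 ] 0.5956368776766393
side 272 [ 0.4959 -0.0842  0.0392] [ 0.5471 -0.0399  0.0827]
scene 89 [ 0.4971 -0.0678  0.0358] [ 0.5474 -0.0338  0.0812]
wrist 6701 [ 0.4948 -0.0671  0.0446] [ 0.5476 -0.0331  0.0747]
```

Centred. Lowering 1.95 cm and releasing with a modest opening, to stay clear of the lip.

Emit:
step_arm(increments=[[[0,0,-0.8],[0,0,0]],[[0,0,-0.6],[0,0,0]],[[0,0,-0.3],[0,0,0]],[[0,0,-0.1],[0,0,0]],[[0,0,-0.1],[0,0,0]],[[0,0,-0.1],[0,0,0]],[[0,0,0],[0,0,0]],[[0,0,0],[0,0,0]],[[0,0,0],[0,0,0]],[[0,0,0],[0,0,0]]])

```text
clock: 41.9
tool_pos: [0.5207, -0.0586, 0.0183]
eef_rot: [0.707, 0.707, -0.003, 0.0]
contact_force: [-2.1, -0.0, 7.6]
opening: 0.591
finger_force: 12.0
```

Emit:
step_arm(increments=[[[0,0,0],[0,0,0]],[[0,0,0],[0,0,0]],[[0,0,0],[0,0,0]],[[0,0,0],[0,0,0]],[[0,0,0],[0,0,0]],[[0,0,0],[0,0,0]],[[0,0,0],[0,0,0]],[[0,0,0],[0,0,0]],[[0,0,0],[0,0,0]],[[0,0,0],[0,0,0]]], fingers=0.8)

```text
clock: 42.9
tool_pos: [0.5209, -0.0587, 0.0175]
eef_rot: [0.707, 0.707, -0.003, 0.0]
contact_force: [0.4, -0.4, -0.5]
opening: 0.801
finger_force: 0.0
```

Emit:
step_arm(increments=[[[0,0,1],[0,0,0]],[[0,0,2],[0,0,0]],[[0,0,2],[0,0,0]],[[0,0,2.5],[0,0,0]],[[0,0,2.5],[0,0,0]],[[0,0,2.5],[0,0,0]],[[0,0,2.5],[0,0,0]],[[0,0,2],[0,0,0]],[[0,0,1],[0,0,0]],[[0,0,0],[0,0,0]]])

```text
clock: 43.9
tool_pos: [0.5215, -0.0587, 0.1989]
eef_rot: [0.707, 0.707, -0.002, 0.001]
contact_force: [0.2, -0.5, -0.3]
opening: 0.804
finger_force: 0.0
```

Emit:
step_arm(increments=[[[0.5,2,0],[0,0,0]],[[1,3,0],[0,0,0]],[[1,3,0],[0,0,0]],[[1,3,0],[0,0,0]],[[0.5,2,0],[0,0,0]],[[0,0,0],[0,0,0]],[[0,0,0],[0,0,0]],[[0,0,0],[0,0,0]],[[0,0,0],[0,0,0]],[[0,0,0],[0,0,0]]])

```text
clock: 44.9
tool_pos: [0.5607, 0.0699, 0.1974]
eef_rot: [0.708, 0.707, -0.003, 0.0]
contact_force: [-0.9, 0.8, -0.1]
opening: 0.802
finger_force: 0.0
```

```bash
python3 - <<'E'
from h import *
for m in((.5205,-.0588),(.4836,-.1352),(.4464,-.2115),(.4094,-.288)): print(m); look(.012,*m,.042)
p,d,c=snap('side'); save('end',cv2.resize(p[225:370,250:400],None,fx=4,fy=4,interpolation=cv2.INTER_CUBIC))
E
```

```text
(0.5205, -0.0588)
tcp [0.5607 0.0699 0.1974]
wrist 794 lo [ 0.4976 -0.0569  0.0217] hi [ 0.5482 -0.0322  0.048 ] topcircle 0.522 -0.0524 r 0.0195
side 248 lo [ 0.4932 -0.0855  0.0209] hi [ 0.5444 -0.0396  0.0609] topcircle 0.519 -0.0602 r 0.0099
scene 114 lo [ 0.4913 -0.0725  0.0145] hi [ 0.5383 -0.0292  0.0611] topcircle 0.5151 -0.0576 r 0.0112
(0.4836, -0.1352)
tcp [0.5609 0.0707 0.1975]
wrist 1458 lo [ 0.4598 -0.1331  0.0168] hi [ 0.5126 -0.1066  0.0782] topcircle 0.4834 -0.1199 r 0.0226
side 650 lo [ 0.4541 -0.1637  0.0141] hi [ 0.5078 -0.1081  0.0794] topcircle 0.4823 -0.1342 r 0.0298
scene 239 lo [ 0.4508 -0.1621  0.0131] hi [ 0.506  -0.1032  0.0796] topcircle 0.4776 -0.1352 r 0.0324
(0.4464, -0.2115)
tcp [0.5609 0.0711 0.1975]
wrist none
side 440 lo [ 0.4253 -0.2316  0.0134] hi [ 0.4647 -0.2035  0.0962] topcircle 0.4444 -0.215 r 0.0143
scene 165 lo [ 0.4211 -0.2223  0.0135] hi [ 0.4564 -0.1844  0.0957] topcircle 0.4426 -0.2093 r 0.0156
(0.4094, -0.288)
tcp [0.5609 0.0713 0.1975]
wrist none
side 680 lo [ 0.3895 -0.3064  0.0142] hi [ 0.4281 -0.2685  0.1145] topcircle 0.4077 -0.2856 r 0.0202
scene 210 lo [ 0.3836 -0.3016  0.0131] hi [ 0.4235 -0.2611  0.1138] topcircle 0.4075 -0.2841 r 0.0233
```

View pics/end.png

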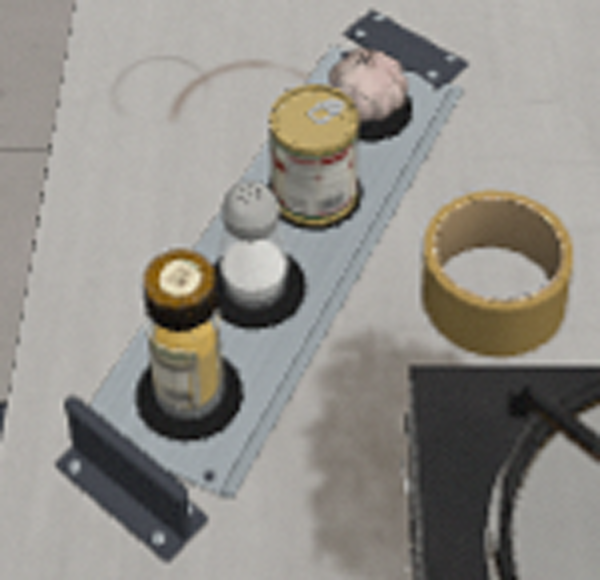

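All four stand upright in the right order, each within about 2 mm of its mat centre, and the arm is clear. Handing in.

```bash
python3 -c "
from plant import r
print(r.finish_job())"
```

```text
the job is handed in; nothing more can be done
None
```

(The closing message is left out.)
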